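Move the charged battery pack from the charging cradle into the baby monitor

TASK

The baby monitor has to go back into service: pinch the two sprung tabs of the battery pack to free it from its charging cradle, lift it straight out, and put it into the monitor's empty bay, pressed fully home until both tabs have sprung out and it stays locked in upright. Be gentle: no yanking it out or wedging it sideways in the cradle, no forcing or hard ramming in the bay, and leave the other things on the changing surface where they are.

Things in the scene. Friction and masses are not known exactly. Their poses are not given: they have to be found in the camera images.
- pack: Grey plastic battery pack, an upright block 34 mm (x) by 35 mm (y) by 94 mm tall (z up), 130 to 260 g, standing in the cradle at the start. Origin: centre of its underside. It has a sprung tab on its +y and its -y side, held pinched both to come out of a bay and to go into one. Half a turn about z makes no difference.
- pack_pinch (a point): Point on the pack's centre line, 68 mm above its origin, midway between the ribbed thumb pads of the tabs. The pads are 19 mm wide (x), reach 18 mm up and down from here, and their outer faces are 48 mm apart (along y) when free, 38 mm apart when both tabs are at their stops.
- pack_hooks (a point): Point on the pack's centre line, 28 mm above its origin, level with the top faces of the two hooks (6 mm high, square above and below), one low on each tab. They stick out to y = +-22 mm with the tabs free, past the block's +-17.5 mm; with a tab at its stop its hook is within the block's outline.
- tab_a (a joint): Travel of the pack's +y tab, m: 0 free, 0.005 at its inner stop. Spring: 4 N to start, 9 N at the stop. The hook clears a bay's mouth from 0.0033 (pack centred) to 0.0045 (pack over to that side).
- tab_b (a joint): The same for the -y tab.
- cradle: White plastic charging cradle, fixed to the surface: a low square block 90 mm (x) by 84 mm (y), deck 40 mm high, on a thin foot 112 by 106 mm. Nothing but the pack stands on it. Origin: on the work surface, under the centre of its bay; z up. The pack stands on a hard floor 3 mm above this origin, axes along the cradle's, its hooks 1 mm below the ledges.
- cradle_mouth (a point): Centre of the mouth of the cradle's bay, level with the deck, 40 mm above the surface. Mouth 36.5 mm (x) by 37.5 mm (y), so 1.25 mm of play each side of the pack; its rim is rounded by 4 mm. 8 mm below this point is the underside of the ledges (+y and -y sides) that catch the hooks.
- monitor: White plastic baby monitor, fixed to the surface: a long body 157 mm (x from -42 to +115 mm) by 84 mm (y), deck 40 mm high, speaker slots on the -x end, a camera ball of 54 mm on a neck at x = +88 mm, top 109 mm above the surface. Origin: on the surface, under the centre of the open bay; z up. The pack goes in upright, its x axis along the monitor's, either way round.
- bay_mouth (a point): Centre of the mouth of the monitor's bay, level with its deck, 40 mm above the surface. Mouth, rounded rim and ledges as in the cradle. 28 mm below this point is the top of a sprung steel contact plate, pushed down by the pack's underside: 4 N at the first touch, 8 N where the pack locks, 9 N at the bottom.
- bay_home (a point): Where the origin of the locked pack lies, 4 mm above the surface on the bay's axis. The pack's underside must be pressed below this point (a hard floor is 2.5 mm further down) before the tabs are let out; the spring then lifts it against the ledges and it stays. Let out higher, the tabs jam in the mouth and the pack is not locked.
- jar: Closed white ceramic jar, 74 mm across, 88 mm tall, on the turntable (a white disc of 200 mm, 20 mm high) at the back. Leave alone. Origin: centre of its underside.
- nail_file: Steel nail file, 135 mm long, lying on the turntable. Leave alone.
- teether: Red ring teether, 64 mm across, 12 mm high, lying on the turntable. Leave alone.
- wood_ring: Flat wooden ring, 66 mm across, 14 mm high, lying between cradle and monitor. Leave alone.
- cream_pot: Low metal cream pot, 62 mm across, 31 mm high, between cradle and monitor. Leave alone.
- lotion: White lotion bottle, 52 mm across, 150 mm tall, standing on the right. Leave alone.
- thermometer: White digital thermometer, 120 mm long, 12 mm high, lying in front. Leave alone.
Mind the look-alikes: they are no part of the job. Of the things like the pack, leave any that is blue or red; of the rest the larger one is meant.

How it is judged:
On the way, in this order (a step that is already met when the one before it is completed fails the run):
1. both tabs are pinched in (over 3 mm each) with the pack still in the cradle (value of joint each of tab_a, tab_b above 0.003 m and distance between pack and cradle below 0.012 m), for 0.1 s.
2. the pack is lifted out clear of the cradle (z of pack in the frame of cradle above 0.045 m), for 0.1 s.
At the end, for the whole second after the job is handed in: The pack is locked home in the monitor's bay: its underside less than 5.5 mm above the monitor's origin (locked: 4 mm), centred within 4 mm, square and upright within 0.1 rad, both tabs sprung out (less than 1.5 mm in), at rest (horizontal distance between pack and monitor below 0.004 m and z of pack in the frame of monitor below 0.0055 m and angle between the x axis of pack and the x axis of monitor, either way round below 0.1 rad and angle between pack's own z axis and vertical below 0.1 rad and value of joint each of tab_a, tab_b below 0.0015 m and linear speed of pack below 0.02 m/s); the robot touches nothing.
It fails at once if the pack is yanked, pushed or wedged against the cradle with more than 30 N (contact force between pack and cradle above 30 N).
It fails at once if the pack is forced or rammed in the monitor with more than 40 N (contact force between pack and monitor above 40 N).
It fails at once if a bystander is shifted by more than 20 mm (distance of any of jar, nail_file, teether, wood_ring, cream_pot, lotion, thermometer from where it was at the start of the episode above 0.02 m).
It also fails if it takes over 72 s, if anything falls off the work surface, if the arm or the gripper's body presses on something with over 40 N, if the wrist force passes 120 N, or if a joint passes its speed limit or range.

ROBOT

A 7-joint arm with a two-finger parallel gripper is mounted at the origin on the work surface. World frame = base frame: x ahead of the robot, y to its left, z up, the work surface at z = 0. Lengths are in m, angles in rad, forces in N, time in s.
With the tool pointing down it reaches from about 0.4 to 0.875 m from the base axis. Payload 6.5 kg.
Tool frame: the origin (TCP) lies on the centre line of the jaws, within the pads' length; the fingertips stand 19 mm ahead of it and the grasp point (between the pads) is the TCP; z points along the fingers, y is the line along which they close (so a half turn about z gives the same grasp; the last joint's range is limited). The gripper opens to 88 mm and grips with 3 to 60 N. Pads are 18 mm wide; open, the fingers measure 123 mm over their backs; the gripper's body (75 mm by 187 mm) begins 45 mm behind the grasp point.
Start: joints at [-1.284, 0.536, -0.004, 1.538, 0.003, 1.067, -0.071], TCP at [0.225, 0.61, 0.258] pointing down, gripper open.
Joint ranges: [-2.7, 2.7], [-0.37, 2.16], [-1.27, 1.26], [0.24, 2.4], [-1.31, 4.45], [0.19, 1.91], [-2.76, 2.76]. Speed limits (rad/s): [2.39, 2.39, 3.14, 3.14, 3.14, 3.14, 3.14].

INTERFACE

Orientations are given as a unit quaternion [w, x, y, z].
In Python, from plant import robot, vision gives the robot as it stands.
- The arm moves only by the tool carry_out, never from a script. Its argument "deltas" is text: rows parted by semicolons, each of 5 numbers parted by spaces: the closure, from 0 (fully open) to 1 (shut), then the shift along the tool's x, y, z in m, then the turn about the tool's z in rad. In form: jaw dx dy dz twist; .... A call has 1 to 8 rows; each row shifts and turns the commanded pose from where the row before left it, along the tool's axes as they then stand; what a row does not reach is not made up. A row lasts 1/8 s, in which the tool goes at most 62.5 mm and 10.7 degrees, less where a joint would pass 70% of its speed; a pose out of reach is approached as far as the arm can. A call is refused whole if a number of a shift passes 0.0625 or a number of a turn 0.188, either way. A call with a gripper value outside its range is refused whole. The fingers move at their own pace and stop on an object; the grip force is fixed at half the most. Time passes only in rows, so rows that do not move let the fingers close. It gives the time, the measured TCP pose, the force, the opening and the grip force at its end, in the units of the state.
- robot.state(): the state, without advancing time (a new reading comes with each control period).
- vision.snapshot(name): name is "scene" or "top"; returns a dict with "frame" (480x640x3 uint8, red, green, blue), "K" (3x3 intrinsics, pixels), "xyz" and "rotation" of the camera in the world. Camera axes: x right, y down, z forward; pixel columns grow to the right and rows downward; lengths in m; the calibration is good to about 2 mm. A picture is of the moment at which its call begins. There is no depth.
- robot.job_done(): hands the job in; it is judged then, once.
The state is a dict: "clock": time; "joint_pos": joint angles; "qvel": joint speeds; "tau": joint torques, N m; "tcp_pos": TCP position; "tcp_rot": TCP orientation; "contact_force": force on the tool from outside, world axes, zero at the start; "ft_torque": the same for the moment, N m; "grip_width": finger opening in m; "finger_force": force on a finger pad.
Only numpy, scipy, OpenCV 4.12 (cv2) and the standard library are available. Lean on these libraries where they do the work, as an engineer would, in place of code of your own. Each camera call takes 0.05 s, during which the arm holds its last target. There are 200 camera calls.

## Working session

There is one attempt and no reset: what is moved stays moved. The work goes in short steps, Python scripts to look and compute and a tool call to move; the robot and the scene stay as the last step left them, time stands still between calls to the robot, and variables do not carry over. Pictures are saved under pics/ and viewed, at most 10 in all, crops included, and the job is handed in when it is done.

Besides the shell and the picture viewer there is one more tool, called as a command line: name --argument value ..., lists and objects as JSON in quotes. carry_out: Moves the arm, as the interface text tells. Its arguments: {"type":"object","properties":{"deltas":{"type":"string"}},"required":["deltas"]}

```bash
mkdir -p pics
python3 - <<'E'
from plant import robot, vision
import cv2
for n in("scene","top"):
    s=vision.snapshot(n); cv2.imwrite(f"pics/{n}0.png",s["frame"][:,:,::-1]); print(n,s["K"],s["xyz"],s["rotation"])
print(robot.state())
E
```

```text
scene [[513.82814159   0.         315.14024684]
 [  0.         513.82814159 231.95118242]
 [  0.           0.           1.        ]] [1.01147297 0.67940746 0.68041547] [-0.1072167   0.22905036  0.8602185  -0.44279187]
top [[539.00357138   0.         320.03389707]
 [  0.         539.00357138 244.18569977]
 [  0.           0.           1.        ]] [ 0.50288277 -0.04881384  1.30673618] [ 0.02987145 -0.70072241  0.71227824 -0.02748666]
{'clock': 0.1, 'joint_pos': array([-1.28423165,  0.53706884, -0.00442176,  1.5387566 ,  0.00264196,
        1.06729084, -0.07120891]), 'qvel': array([-0.00106152, -0.00192922,  0.00089679,  0.00049365, -0.00069971,
       -0.00077715,  0.00061589]), 'tau': array([ 2.21233720e-03, -5.72071445e+01,  9.93703455e-01, -2.52226639e+01,
       -5.61399234e-02,  1.34815875e-02,  6.45914247e-05]), 'tcp_pos': array([0.22442311, 0.60948077, 0.25694772]), 'tcp_rot': array([-5.48427015e-05,  1.75435407e-01,  9.84490651e-01, -7.57384434e-04]), 'contact_force': array([0.1343102 , 0.07610398, 0.29194104]), 'ft_torque': array([-0.01870559, -0.01105579,  0.03572843]), 'finger_force': 0.0, 'grip_width': 0.08775403862364621}
```

View pics/scene0.png

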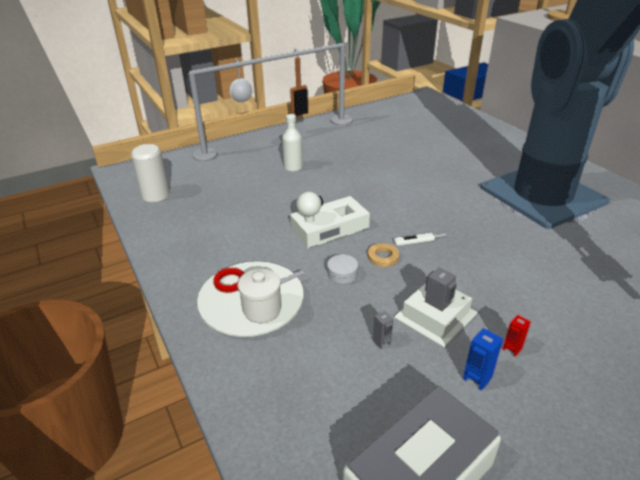

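View pics/top0.png

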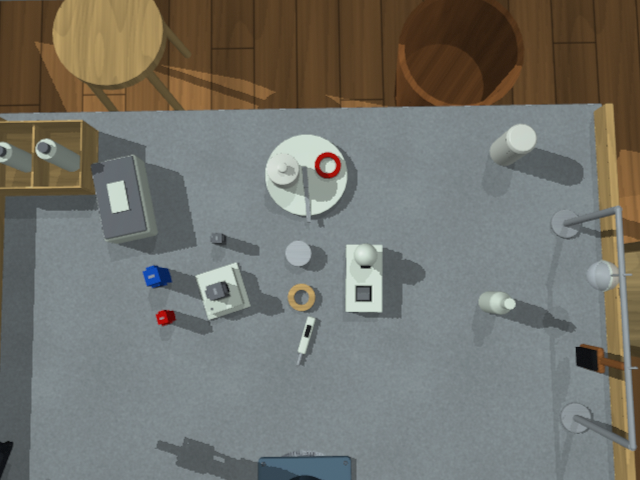

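The grey packs are at top (217,291), in the cradle, and at top (218,239), smaller and standing free. The blue one (155,276) and red one (165,317) are excluded. The larger grey pack in the cradle fits the description, and I'll confirm it in one enlarged crop.

Run:
```python
import cv2, numpy as np
t=cv2.imread("pics/top0.png"); s=cv2.imread("pics/scene0.png")
r=lambda im,x,y,w,h: cv2.resize(im[y:y+h,x:x+w],(400,300),interpolation=cv2.INTER_CUBIC)
a=np.hstack([r(t,180,228,100,75+25)if 0 else r(t,175,240,100,75+0),r(t,320,240,100,75)])
a=np.hstack([r(t,175,250,100,75),r(t,313,242,100,75)])
b=np.hstack([r(s,370,255,120,90),r(s,275,180,100,75)])
cv2.imwrite("pics/crop1.png",np.vstack([a,b]))
```

```text
(no output)
```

View pics/crop1.png

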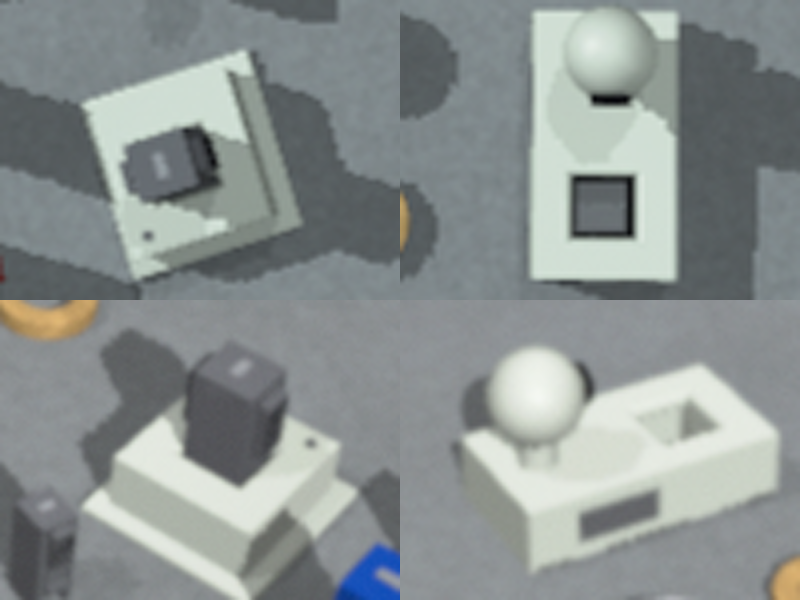

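The crop shows the larger grey pack standing in the white cradle at top ~(217,291), with its tabs along the image's left-right direction. The small one stands free to its left in the scene view. The monitor's empty bay is at top ~(363,294). Next I fit the cradle and monitor models to the image edges.

```bash
cat > fit.py <<'E'
import numpy as np, cv2
from plant import vision
from scipy.optimize import differential_evolution
from scipy.spatial.transform import Rotation as R
def cam(n):
    s=vision.snapshot(n); s["R"]=R.from_quat(np.roll(s["rotation"],-1)).as_matrix(); return s
def proj(s,P):
    c=(np.asarray(P)-s["xyz"])@s["R"]; return (c/c[:,2:])[:,:2]*[s["K"][0,0],s["K"][1,1]]+s["K"][:2,2]
def rect(x0,x1,y0,y1,z):
    c=np.array([[x0,y0,z],[x1,y0,z],[x1,y1,z],[x0,y1,z]]); return [(c[i],c[(i+1)%4]) for i in range(4)]
def pts(edges,p,n=40):
    t=np.linspace(0.03,.97,n)[:,None]
    P=np.vstack([a*(1-t)+b*t for a,b in edges]); c,s=np.cos(p[2]),np.sin(p[2])
    return P@np.array([[c,s,0],[-s,c,0],[0,0,1]])+[p[0],p[1],0]
def grad(s):
    g=cv2.GaussianBlur(s["frame"],(0,0),1.0).astype(np.float32)
    return np.sqrt((cv2.Sobel(g,-1,1,0)**2+cv2.Sobel(g,-1,0,1)**2).sum(2))
def fit(cs,edges,p0,d=(.02,.02,.08)):
    gs=[np.minimum(grad(s),150) for s in cs]
    def f(p):
        P=pts(edges,p); v=0
        for s,g in zip(cs,gs):
            u=proj(s,P).astype(np.float32); v-=cv2.remap(g,u[:,:1],u[:,1:],1).mean()
        return v
    r=differential_evolution(f,[(a-b,a+b) for a,b in zip(p0,d)],seed=1,popsize=20,tol=1e-6)
    return r.x,r.fun
def ray(s,uv,z):
    d=s["R"]@np.array([(uv[0]-s["K"][0,2])/s["K"][0,0],(uv[1]-s["K"][1,2])/s["K"][1,1],1]); return s["xyz"]+d*(z-s["xyz"][2])/d[2]
CR=rect(-.045,.045,-.042,.042,.04)+rect(-.056,.056,-.053,.053,.003)
MO=rect(-.042,.115,-.042,.042,.04)
PK=rect(-.017,.017,-.0175,.0175,.097)
E
python3 - <<'E'
from fit import *
T,S=cam("top"),cam("scene")
mc=ray(T,(363,294),.04); cc=ray(T,(223,291),.02)
print(mc,cc); res={}
for nm,E,p0 in(("cr",CR,[cc[0],cc[1],.3]),("mo",MO,[mc[0],mc[1],0.]),("pack",PK,None)):
    if p0 is None: p0=list(res["cr"])
    for l,cs in(("T",[T]),("S",[S]),("TS",[T,S])):
        p,v=fit(cs,E,p0); print(nm,l,np.round(p,4),round(v,1))
    res[nm]=p
out=[]
for s,c in((T,[(175,250),(313,242)]),(S,[(380,255),(280,180)])):
    im=[]
    for (x,y) in c:
        a=cv2.resize(s["frame"][y:y+75,x:x+100,::-1],(400,300),interpolation=cv2.INTER_CUBIC)
        for nm,E in(("cr",CR),("mo",MO),("pack",PK)):
            for u in proj(s,pts(E,res[nm])): cv2.circle(a,tuple(int(k) for k in ((u-[x,y]+.5)*4-.5)),1,(0,0,255),-1)
        im.append(a)
    out.append(np.hstack(im))
cv2.imwrite("pics/ov.png",np.vstack(out))
E
```

```text
[ 0.48734805 -0.14399023  0.04      ] [0.49959019 0.18740896 0.02      ]
cr T [0.5029 0.194  0.301 ] -137.3
cr S [0.5011 0.1925 0.3002] -124.6
cr TS [0.5023 0.1933 0.2969] -258.7
mo T [ 0.4874 -0.1468 -0.0201] -149.3
mo S [ 0.4886 -0.144   0.0086] -136.8
mo TS [ 0.4874 -0.144  -0.0257] -285.2
pack T [0.501  0.1934 0.3764] -146.1
pack S [0.5007 0.1909 0.2211] -99.9
pack TS [0.5012 0.1921 0.2615] -236.7
```

View pics/ov.png

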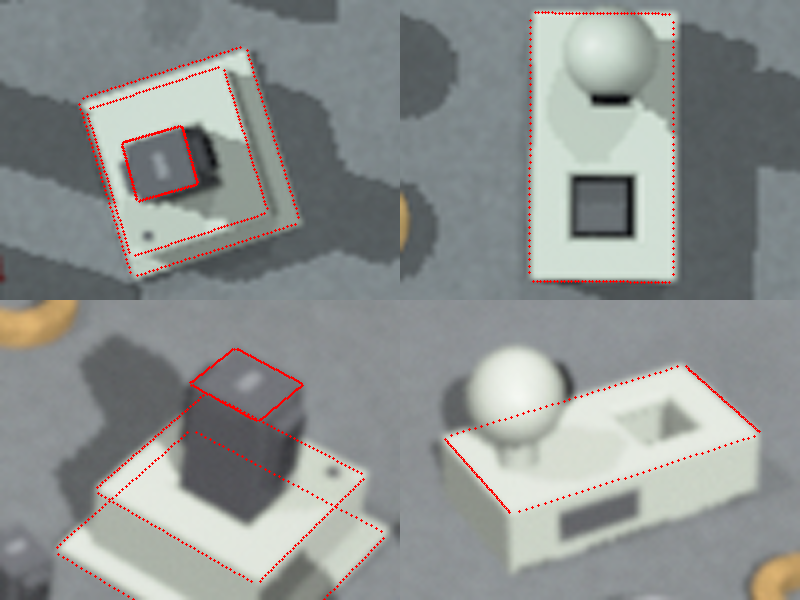

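The overlay fits well. The pack is at about (0.502, 0.193) with yaw 0.30, and the bay is at about (0.488, -0.145) with yaw near 0. I'm moving above the pack.

carry_out --deltas "0 -0.04 -0.029 0 0; 0 -0.04 -0.029 0 0; 0 -0.04 -0.029 0 0; 0 -0.04 -0.029 0 0; 0 -0.04 -0.029 0 0; 0 -0.04 -0.029 0 0; 0 -0.04 -0.029 0 0; 0 -0.04 -0.029 0 0"

```text
clock: 1.2
tcp_pos: [0.4454, 0.2802, 0.2578]
tcp_rot: [0.0, 0.175, 0.984, 0.0]
contact_force: [-0.3, 0.3, 0.2]
grip_width: 0.0882
finger_force: 0.0
```

carry_out --deltas "0 -0.04 -0.03 0 0; 0 -0.04 -0.03 0 0; 0 0 0.01 -0.163; 0 0 0.01 -0.163"

```text
schema error: expected 5 numbers
```

carry_out --deltas "0 -0.04 -0.03 0 0; 0 -0.04 -0.03 0 0; 0 0 0 0.02 -0.163; 0 0 0 0.02 -0.163; 0 0 0 0.02 -0.163; 0 0 0 0.02 -0.163; 0 0 0 0 0"

```text
clock: 2.08
tcp_pos: [0.4981, 0.1972, 0.1765]
tcp_rot: [-0.002, -0.148, 0.989, -0.0]
contact_force: [-0.4, 0.6, -0.1]
grip_width: 0.088
finger_force: 0.0
```

```bash
cat > d.py <<'E'
import sys; from fit import *
from plant import robot
def delta(x,y,z,yaw):
    st=robot.state(); M=R.from_quat(np.roll(st["tcp_rot"],-1)).as_matrix()
    a=np.arctan2(M[1,1],M[0,1]); w=(np.pi/2+yaw-a+np.pi/2)%np.pi-np.pi/2
    print("t",st["clock"],"tcp",np.round(st["tcp_pos"],4),"yaw",round(a-np.pi/2,4),"F",np.round(st["contact_force"],1),"T",np.round(st["ft_torque"],2),"w",round(st["grip_width"],4),"ff",round(st["finger_force"],1))
    print("tool delta",np.round(M.T@(np.array([x,y,z])-st["tcp_pos"]),4),"twist",round(-w,4),"tilt",np.round(M[:2,2],4), "axes",np.round(M[:2,:2],3).tolist())
delta(*map(float,sys.argv[1:5]))
E
python3 d.py .502 .193 .16 .30
```

```text
t 2.075 tcp [0.4981 0.1972 0.1765] yaw 0.2977 F [-0.4  0.6 -0.1] T [ 0.04 -0.05  0.02] w 0.088 ff 0.0
tool delta [-0.0026 -0.0051  0.0165] twist -0.0023 tilt [-0.0029 -0.0011] axes [[-0.956, -0.293], [-0.293, 0.956]]
```

carry_out --deltas "0 -0.0026 -0.005 0.0165 0; 0 0 0 0.03 0; 0 0 0 0.03 0; 0 0 0 0.0265 0; 0.3 0 0 0 0; 0.3 0 0 0 0"

```text
clock: 2.82
tcp_pos: [0.5038, 0.1938, 0.0755]
tcp_rot: [0.001, -0.149, 0.989, 0.0]
contact_force: [-0.4, -0.9, 0.7]
grip_width: 0.0704
finger_force: 0.0
```

```bash
python3 d.py .502 .193 .073 .30
python3 - <<'E'
from fit import *
T,S=cam("top"),cam("scene")
o=[]
for s in(T,S):
    u=proj(s,[[.502,.193,.075]])[0].astype(int); x,y=u-[50,75]
    o.append(cv2.resize(s["frame"][y:y+150,x:x+100,::-1],(400,600),interpolation=cv2.INTER_CUBIC))
cv2.imwrite("pics/g1.png",np.hstack(o))
E
```

```text
t 2.825 tcp [0.5038 0.1938 0.0755] yaw 0.2982 F [-0.4 -0.9  0.7] T [ 0.07  0.02 -0.01] w 0.0704 ff 0.0
tool delta [ 0.002  -0.0003  0.0025] twist -0.0018 tilt [0.0013 0.0003] axes [[-0.956, -0.294], [-0.294, 0.956]]
```

View pics/g1.png

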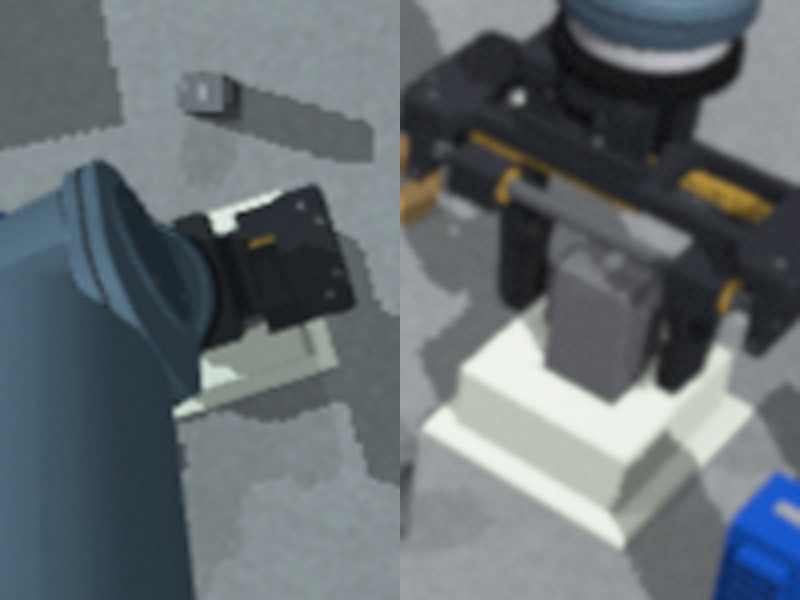

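The right panel shows the pack standing between the two fingers at about (600,320), roughly centred. I'm closing gradually.

carry_out --deltas "0.4 0.002 0 0.001 0; 0.42 0 0 0 0; 0.44 0 0 0 0; 0.44 0 0 0 0; 0.44 0 0 0 0"

```text
clock: 3.55
tcp_pos: [0.5013, 0.193, 0.0738]
tcp_rot: [0.0, -0.149, 0.989, -0.0]
contact_force: [1.0, -1.4, 0.5]
grip_width: 0.0495
finger_force: 0.5
```

```bash
python3 d.py .502 .193 .073 .30
```

```text
t 3.55 tcp [0.5013 0.193  0.0738] yaw 0.2991 F [ 1.  -1.4  0.5] T [-0.13 -0.11  0.  ] w 0.0495 ff 0.5
tool delta [-0.0007 -0.0002  0.0008] twist -0.0009 tilt [ 0.0002 -0.0001] axes [[-0.956, -0.295], [-0.295, 0.956]]
```

carry_out --deltas "0.46 0 0 0 0; 0.47 0 0 0 0; 0.48 0 0 0 0; 0.48 0 0 0 0"

```text
clock: 4.05
tcp_pos: [0.5012, 0.1932, 0.0738]
tcp_rot: [0.0, -0.149, 0.989, 0.0]
contact_force: [0.4, -0.5, 2.4]
grip_width: 0.046
finger_force: 4.9
```

```bash
python3 d.py .502 .193 .073 .30
```

```text
t 4.05 tcp [0.5012 0.1932 0.0738] yaw 0.2992 F [ 0.4 -0.5  2.4] T [-0.04 -0.05 -0.03] w 0.046 ff 4.9
tool delta [-0.0007 -0.0004  0.0008] twist -0.0008 tilt [0.0002 0.0001] axes [[-0.956, -0.295], [-0.295, 0.956]]
```

Both tabs are engaged and the lateral force is balanced. I'm closing fully.

carry_out --deltas "0.5 0 0 0 0; 0.52 0 0 0 0; 0.54 0 0 0 0; 0.57 0 0 0 0; 0.65 0 0 0 0; 0.65 0 0 0 0; 0.65 0 0 0 0; 0.65 0 0 0 0"

```text
clock: 5.05
tcp_pos: [0.5014, 0.193, 0.0741]
tcp_rot: [0.0, -0.149, 0.989, -0.0]
contact_force: [-0.1, -1.7, 8.1]
grip_width: 0.035
finger_force: 30.0
```

```bash
python3 d.py .502 .193 .073 .30
```

```text
t 5.05 tcp [0.5014 0.193  0.0741] yaw 0.2991 F [-0.1 -1.7  8.1] T [-0.24  0.13  0.05] w 0.035 ff 30.0
tool delta [-0.0006 -0.0002  0.0011] twist -0.0009 tilt [ 0.0005 -0.0001] axes [[-0.956, -0.295], [-0.295, 0.956]]
```

carry_out --deltas "0.65 0 0 -0.001 0; 0.65 0 0 -0.001 0; 0.65 0 0 -0.001 0; 0.65 0 0 -0.001 0"

```text
clock: 5.55
tcp_pos: [0.5009, 0.1932, 0.0776]
tcp_rot: [-0.0, -0.149, 0.989, -0.0]
contact_force: [0.9, -0.3, -2.8]
grip_width: 0.0351
finger_force: 30.0
```

```bash
python3 d.py .502 .193 .073 .30
```

```text
t 5.55 tcp [0.5009 0.1932 0.0776] yaw 0.2994 F [ 0.9 -0.3 -2.8] T [ 0.01 -0.03 -0.01] w 0.0351 ff 30.0
tool delta [-0.001  -0.0005  0.0046] twist -0.0006 tilt [-0.0003 -0.0001] axes [[-0.956, -0.295], [-0.295, 0.956]]
```

carry_out --deltas "0.65 0 0 -0.003 0; 0.65 0 0 -0.005 0; 0.65 0 0 -0.006 0; 0.65 0 0 -0.008 0; 0.65 0 0 -0.008 0; 0.65 0 0 -0.01 0; 0.65 0 0 -0.02 0; 0.65 0 0 -0.02 0"

```text
clock: 6.55
tcp_pos: [0.501, 0.1931, 0.1587]
tcp_rot: [-0.0, -0.149, 0.989, -0.0]
contact_force: [-0.0, 0.1, -1.9]
grip_width: 0.0351
finger_force: 30.0
```

```bash
python3 d.py .488 -.145 .165 -.01
```

```text
t 6.55 tcp [0.501  0.1931 0.1587] yaw 0.2992 F [-0.   0.1 -1.9] T [-0.02 -0.07  0.03] w 0.0351 ff 30.0
tool delta [ 0.1121 -0.3192 -0.0063] twist 0.3092 tilt [-0.     -0.0001] axes [[-0.956, -0.295], [-0.295, 0.956]]
```

carry_out --deltas "0.65 0.007 -0.02 0 0; 0.65 0.0125 -0.035 0 0; 0.65 0.0125 -0.035 0 0; 0.65 0.0125 -0.035 0 0; 0.65 0.0125 -0.035 0 0; 0.65 0.0125 -0.035 0 0; 0.65 0.0125 -0.035 0 0; 0.65 0.0125 -0.035 0 0"

```text
clock: 7.55
tcp_pos: [0.4873, -0.0906, 0.157]
tcp_rot: [-0.001, -0.148, 0.989, -0.0]
contact_force: [-0.5, -0.0, -3.7]
grip_width: 0.0349
finger_force: 30.0
```

carry_out --deltas "0.65 0.01 -0.03 -0.003 0; 0.65 0.007 -0.02 -0.003 0; 0.65 0 0 0 0.1; 0.65 0 0 0 0.1; 0.65 0 0 0 0.1; 0.65 0 0 0 0.009; 0.65 0 0 0 0; 0.65 0 0 0 0"

```text
clock: 8.55
tcp_pos: [0.4871, -0.141, 0.1636]
tcp_rot: [-0.0, 0.004, 1.0, -0.0]
contact_force: [0.3, 0.1, -2.4]
grip_width: 0.0352
finger_force: 30.0
```

```bash
python3 d.py .488 -.145 .165 -.01
python3 - <<'E'
from fit import *
T,S=cam("top"),cam("scene")
o=[]
for s in(T,S):
    u=proj(s,[[.488,-.145,.08]])[0].astype(int); x,y=u-[50,75]
    o.append(cv2.resize(s["frame"][y:y+150,x:x+100,::-1],(400,600),interpolation=cv2.INTER_CUBIC)); print(x,y)
cv2.imwrite("pics/g2.png",np.hstack(o))
E
```

```text
t 8.55 tcp [ 0.4871 -0.141   0.1636] yaw -0.0089 F [ 0.3  0.1 -2.4] T [ 0.01 -0.03  0.02] w 0.0352 ff 30.0
tool delta [-0.0009 -0.004  -0.0014] twist 0.0011 tilt [-0.0003 -0.    ] axes [[-1.0, 0.009], [0.009, 1.0]]
314 218
294 118
```

View pics/g2.png

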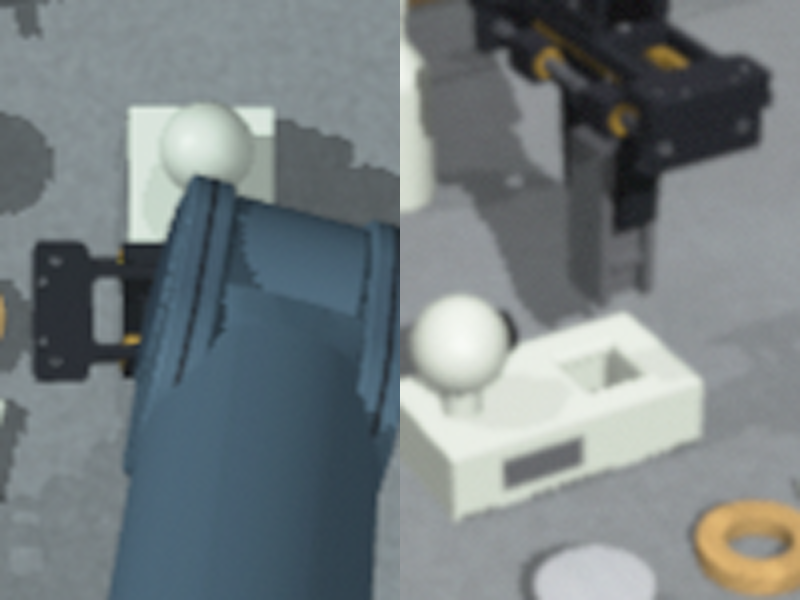

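The right panel shows the pack held upright at about (610,220), up and right of the bay mouth at about (600,370) because it is still high. I'm centring over the bay and descending.

carry_out --deltas "0.65 -0.001 -0.004 0 0; 0.65 0 0 0.015 0; 0.65 0 0 0.015 0; 0.65 0 0 0.013 0; 0.65 0 0 0 0; 0.65 0 0 0 0"

```text
clock: 9.4
tcp_pos: [0.4885, -0.1448, 0.1207]
tcp_rot: [0.0, 0.005, 1.0, -0.0]
contact_force: [0.4, 0.9, -2.6]
grip_width: 0.0349
finger_force: 30.0
```

```bash
python3 d.py .488 -.145 .116 -.01
python3 - <<'E'
from fit import *
S=cam("scene")
u=proj(S,[[.488,-.145,.06]])[0].astype(int); x,y=u-[40,30]
a=cv2.resize(S["frame"][y:y+60,x:x+80,::-1],(800,600),interpolation=cv2.INTER_CUBIC)
st=robot.state()if 0 else None
from plant import robot
t=robot.state()["tcp_pos"]; 
def dr(E,p,c):
    for q in proj(S,pts(E,p,80)): cv2.circle(a,tuple(int(k) for k in ((q-[x,y]+.5)*10-.5)),1,c,-1)
dr(rect(-.017,.017,-.0175,.0175,t[2]-.0708),[t[0],t[1],-.01],(0,0,255))
dr(rect(-.017,.017,-.0175,.0175,t[2]-.0708+.094),[t[0],t[1],-.01],(0,0,255))
dr(MO,[.488,-.145,-.01],(0,255,0)); dr(rect(-.02225,.02225,-.02275,.02275,.04),[.488,-.145,-.01],(0,255,0))
cv2.imwrite("pics/g3.png",a)
E
```

```text
t 9.4 tcp [ 0.4885 -0.1448  0.1207] yaw -0.0097 F [ 0.4  0.9 -2.6] T [ 0.01 -0.01  0.02] w 0.0349 ff 30.0
tool delta [ 0.0005 -0.0002  0.0047] twist 0.0003 tilt [ 0.0001 -0.0001] axes [[-1.0, 0.01], [0.01, 1.0]]
```

View pics/g3.png

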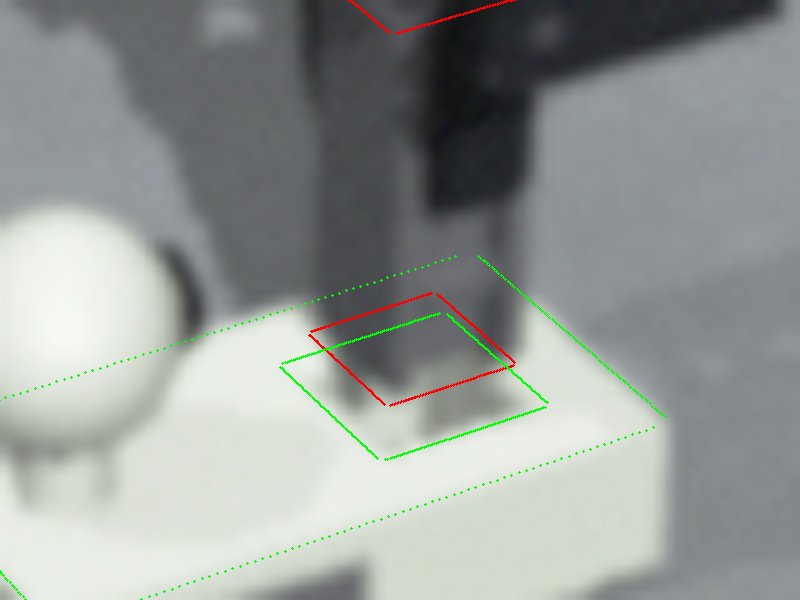

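The overlay shows the held pack's underside (corner about (390,395)) over the bay mouth (centre about (413,385)), within about 2 mm. I'm descending in small steps and watching the force.

carry_out --deltas "0.65 0 0 0.004 0; 0.65 0 0 0.003 0; 0.65 0 0 0.003 0; 0.65 0 0 0.002 0; 0.65 0 0 0 0"

```text
clock: 10.07
tcp_pos: [0.4886, -0.1447, 0.1087]
tcp_rot: [0.0, 0.005, 1.0, -0.0]
contact_force: [0.1, 0.4, -2.1]
grip_width: 0.0349
finger_force: 30.0
```

```bash
python3 d.py .488 -.145 .0725 -.01
```

```text
t 10.075 tcp [ 0.4886 -0.1447  0.1087] yaw -0.0097 F [ 0.1  0.4 -2.1] T [ 0.04 -0.11  0.  ] w 0.0349 ff 30.0
tool delta [ 0.0006 -0.0003  0.0362] twist 0.0003 tilt [ 0.0004 -0.0001] axes [[-1.0, 0.01], [0.01, 1.0]]
```

carry_out --deltas "0.65 0 0 0.001 0; 0.65 0 0 0.001 0; 0.65 0 0 0.001 0; 0.65 0 0 0.001 0"

```text
clock: 10.58
tcp_pos: [0.4889, -0.1448, 0.1049]
tcp_rot: [0.0, 0.005, 1.0, -0.0]
contact_force: [1.7, 0.1, -0.4]
grip_width: 0.0351
finger_force: 30.0
```

```bash
python3 d.py .488 -.145 .0725 -.01
```

```text
t 10.575 tcp [ 0.4889 -0.1448  0.1049] yaw -0.0098 F [ 1.7  0.1 -0.4] T [ 0.02 -0.49 -0.04] w 0.0351 ff 30.0
tool delta [ 0.0009 -0.0002  0.0324] twist 0.0002 tilt [ 0.001  -0.0002] axes [[-1.0, 0.01], [0.01, 1.0]]
```

carry_out --deltas "0.65 -0.001 0 0 0; 0.65 0 0 0.001 0; 0.65 0 0 0.001 0; 0.65 0 0 0.001 0; 0.65 0 0 0 0"

```text
clock: 11.2
tcp_pos: [0.4893, -0.1447, 0.1016]
tcp_rot: [-0.0, 0.005, 1.0, 0.0]
contact_force: [0.6, 0.1, -3.0]
grip_width: 0.0352
finger_force: 30.0
```

```bash
python3 d.py .488 -.145 .0725 -.01
```

```text
t 11.2 tcp [ 0.4893 -0.1447  0.1016] yaw -0.0097 F [ 0.6  0.1 -3. ] T [-0.02 -0.21  0.03] w 0.0352 ff 30.0
tool delta [ 0.0013 -0.0003  0.0291] twist 0.0003 tilt [-0.0003  0.0001] axes [[-1.0, 0.01], [0.01, 1.0]]
```

It's in the mouth and free. I'm continuing down.

carry_out --deltas "0.65 -0.0003 0 0.002 0; 0.65 0 0 0.002 0; 0.65 0 0 0.002 0; 0.65 0 0 0.002 0; 0.65 0 0 0.002 0; 0.65 0 0 0 0"

```text
clock: 11.95
tcp_pos: [0.4896, -0.1447, 0.0916]
tcp_rot: [-0.0, 0.005, 1.0, 0.0]
contact_force: [0.5, -0.6, -2.6]
grip_width: 0.0346
finger_force: 30.0
```

```bash
python3 d.py .488 -.145 .0725 -.01
```

```text
t 11.95 tcp [ 0.4896 -0.1447  0.0916] yaw -0.0097 F [ 0.5 -0.6 -2.6] T [ 0.06  0.03 -0.01] w 0.0346 ff 30.0
tool delta [ 0.0016 -0.0003  0.0191] twist 0.0003 tilt [-0.0003  0.    ] axes [[-1.0, 0.01], [0.01, 1.0]]
```

carry_out --deltas "0.65 0 0 0.002 0; 0.65 0 0 0.002 0; 0.65 0 0 0.002 0; 0.65 0 0 0.002 0; 0.65 0 0 0.002 0; 0.65 0 0 0 0"

```text
clock: 12.7
tcp_pos: [0.4898, -0.1448, 0.0818]
tcp_rot: [0.0, 0.005, 1.0, 0.0]
contact_force: [-1.1, 0.4, 2.6]
grip_width: 0.0352
finger_force: 30.0
```

```bash
python3 d.py .488 -.145 .0725 -.01
```

```text
t 12.7 tcp [ 0.4898 -0.1448  0.0818] yaw -0.0098 F [-1.1  0.4  2.6] T [ 0.12  0.23 -0.  ] w 0.0352 ff 30.0
tool delta [ 0.0018 -0.0002  0.0093] twist 0.0002 tilt [0.0001 0.    ] axes [[-1.0, 0.01], [0.01, 1.0]]
```

carry_out --deltas "0.65 0 0 0.001 0; 0.65 0 0 0.001 0; 0.65 0 0 0.001 0; 0.65 0 0 0.001 0; 0.65 0 0 0.001 0; 0.65 0 0 0.001 0; 0.65 0 0 0.001 0; 0.65 0 0 0 0"

```text
clock: 13.7
tcp_pos: [0.4898, -0.1448, 0.0748]
tcp_rot: [0.0, 0.005, 1.0, -0.0]
contact_force: [-1.0, 0.4, 5.4]
grip_width: 0.0349
finger_force: 30.0
```

```bash
python3 d.py .488 -.145 .0725 -.01
```

```text
t 13.7 tcp [ 0.4898 -0.1448  0.0748] yaw -0.0098 F [-1.   0.4  5.4] T [ 0.14  0.32 -0.  ] w 0.0349 ff 30.0
tool delta [ 0.0018 -0.0002  0.0023] twist 0.0002 tilt [ 0.0003 -0.    ] axes [[-1.0, 0.01], [0.01, 1.0]]
```

carry_out --deltas "0.65 0 0 0.0005 0; 0.65 0 0 0.0005 0; 0.65 0 0 0.0005 0; 0.65 0 0 0.0003 0; 0.65 0 0 0 0"

```text
clock: 14.32
tcp_pos: [0.4899, -0.1448, 0.0731]
tcp_rot: [0.0, 0.005, 1.0, -0.0]
contact_force: [-1.5, 0.6, 5.9]
grip_width: 0.0353
finger_force: 30.0
```

```bash
python3 d.py .488 -.145 .0725 -.01
```

```text
t 14.325 tcp [ 0.4899 -0.1448  0.0731] yaw -0.0098 F [-1.5  0.6  5.9] T [0.19 0.39 0.01] w 0.0353 ff 30.0
tool delta [ 0.0019 -0.0002  0.0006] twist 0.0002 tilt [ 0.0003 -0.    ] axes [[-1.0, 0.01], [0.01, 1.0]]
```

carry_out --deltas "0.65 0.0005 0 0.0004 0; 0.65 0 0 0.0004 0; 0.65 0 0 0 0; 0.65 0 0 0 0"

```text
clock: 14.82
tcp_pos: [0.4898, -0.1448, 0.0726]
tcp_rot: [0.001, 0.005, 1.0, -0.0]
contact_force: [-2.4, 1.0, 9.4]
grip_width: 0.0352
finger_force: 30.0
```

```bash
python3 d.py .488 -.145 .0725 -.01
```

```text
t 14.825 tcp [ 0.4898 -0.1448  0.0726] yaw -0.0098 F [-2.4  1.   9.4] T [0.28 0.43 0.01] w 0.0352 ff 30.0
tool delta [ 0.0018 -0.0002  0.0001] twist 0.0002 tilt [ 0.0011 -0.0001] axes [[-1.0, 0.01], [0.01, 1.0]]
```

The floor is felt. I'm releasing.

carry_out --deltas "0.3 0 0 0 0; 0.3 0 0 0 0; 0.3 0 0 0 0; 0.3 0 0 0 0"

```text
clock: 15.32
tcp_pos: [0.4891, -0.1446, 0.0719]
tcp_rot: [-0.0, 0.005, 1.0, 0.0]
contact_force: [0.1, 0.2, -0.4]
grip_width: 0.0619
finger_force: 0.0
```

```bash
python3 d.py .488 -.145 .15 -.01
```

```text
t 15.325 tcp [ 0.4891 -0.1446  0.0719] yaw -0.0096 F [ 0.1  0.2 -0.4] T [ 0.02 -0.02 -0.02] w 0.0619 ff 0.0
tool delta [ 0.0011 -0.0004 -0.0781] twist 0.0004 tilt [-0.0003  0.0001] axes [[-1.0, 0.01], [0.01, 1.0]]
```

carry_out --deltas "0.15 0 0 -0.005 0; 0.1 0 0 -0.02 0; 0.1 0 0 -0.04 0; 0.1 0 0 -0.05 0; 0.1 0 0 -0.05 0; 0.1 0 0.05 0 0; 0.1 0 0.05 0 0; 0.1 0 0.05 0 0"

```text
clock: 16.32
tcp_pos: [0.4906, 0.0067, 0.2377]
tcp_rot: [0.001, 0.005, 1.0, 0.0]
contact_force: [0.6, 0.4, -0.3]
grip_width: 0.0792
finger_force: 0.0
```

carry_out --deltas "0.1 0 0.05 0 0; 0.1 0 0.05 0 0; 0.1 0 0.05 0 0; 0.1 0 0 0 0"

```text
clock: 16.82
tcp_pos: [0.4915, 0.1598, 0.2374]
tcp_rot: [0.0, 0.001, 1.0, 0.001]
contact_force: [-0.6, -0.7, -1.0]
grip_width: 0.0789
finger_force: 0.0
```

Run:
```python
from fit import *
T,S=cam("top"),cam("scene"); o=[]
for z in (.098,.101,.104):
    E=rect(-.017,.017,-.0175,.0175,z)
    for l,cs in(("T",[T]),("S",[S]),("TS",[T,S])):
        p,v=fit(cs,E,[.488,-.145,0],(.006,.006,.1)); print(z,l,np.round(p,4),round(v,1))
for s in(T,S):
    u=proj(s,[[.488,-.145,.07]])[0].astype(int); x,y=u-[25,37]
    a=cv2.resize(s["frame"][y:y+75,x:x+50,::-1],(400,600),interpolation=cv2.INTER_CUBIC)
    for q in proj(s,pts(rect(-.017,.017,-.0175,.0175,.098),[.489,-.1448,-.01])): cv2.circle(a,tuple(int(k) for k in ((q-[x,y]+.5)*8-.5)),1,(0,0,255),-1)
    o.append(a)
cv2.imwrite("pics/g4.png",np.hstack(o))
```

```text
0.098 T [ 0.488  -0.1485 -0.0995] -117.6
0.098 S [ 0.4906 -0.1446  0.0521] -113.3
0.098 TS [ 0.4888 -0.1446 -0.025 ] -225.9
0.101 T [ 0.488  -0.1482 -0.0994] -118.2
0.101 S [ 0.4932 -0.1403  0.0322] -113.1
0.101 TS [ 0.4896 -0.1393 -0.0982] -216.7
0.104 T [ 0.488  -0.148  -0.0986] -119.1
0.104 S [ 0.494 -0.139  0.035] -107.3
0.104 TS [ 0.4939 -0.139   0.0991] -207.6
```

View pics/g4.png

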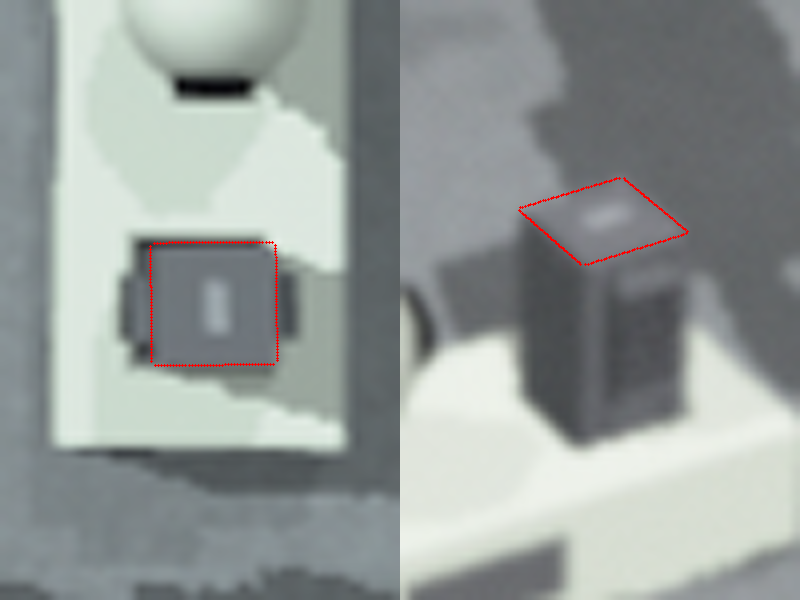

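The pack's top matches the locked-height model in both views: top face about (213,303) in the top view and (603,222) in the scene view. It is upright, and both tabs stick out at about (127,300) and (290,300). I'm handing in.

```bash
python3 -c "
from plant import robot
print(robot.job_done())"
```

```text
the job is handed in; nothing more can be done
None
```

The battery pack is in the monitor's bay: the last pictures show it upright at locked height with both tabs out. I handed the job in at about 17 s on the robot's clock, but the hand-in returned no verdict.

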